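Shut off the marked watering valve in the bench manifold box

TASK

Push the loose cover of the grey watering box aside by its upright rib, all the way to the other end, so that the two hidden valve handles are uncovered. Then push the marked handle, the one ending in a round disc, round to its stop so that it stands across its pipe (shut). Pushing with a fingertip is enough: do not lift the cover, leave the plain straight handle as it is and leave the things around the box alone; finish with the cover still lying flat at the other end.

Things in the scene. Friction and masses are not known exactly. Their poses are not given: they have to be found in the camera images.
- box: Grey watering box, fixed, open on top, 310 (its x) by 396 (y) by 84 mm high; origin at the centre of its underside. A 10 mm divider makes two bays, 278 (x) by 177 mm (y), centred 93.5 mm either side of the middle along y. The 16 mm walls have a ledge 70 mm high that carries the cover; outside it a 5 mm lip rises to 84 mm. Its place varies; turned up to 0.2 rad, -x side to the robot.
- cover: Loose white flat plate, 296 (x) by 188 (y) by 6 mm, 0.25 to 0.5 kg, on the ledge (its top 76 mm above the bench) between the lips with 2 mm play each side. It starts over the valve bay (left or right end) and slides along the box's y to the other end, where it meets the end lip with its centre 99 mm from the middle of the box. Origin at the centre of its underside; axes as the box.
- cover_rib (a point): Middle of the top edge of the cover's upright rib, 100 mm above the bench. The rib stands in the middle of the cover, 90 mm long along the box's x, 10 mm thick along y, 24 mm high above the plate. Push on its broad side.
- valve_bay: Floor plate of the bay that holds the valves; origin at the centre of this bay, 6 mm above the bench, axes as the box. It is the bay that the cover hides at the start.
- filter_bay: Floor plate of the other bay, with a filter and a small gauge lower than the ledge; origin at the centre of that bay, 6 mm above the bench.
- valve_round: The brass valve with the marked, disc-ended handle; fixed. Origin on the handle's vertical pivot axis, 9 mm above the bench; its pipe runs along the box's y. The pivot lies 55 mm to the near (-x) or far (+x) side of the bay centre, and 30 mm from it towards -y of the box; the other valve has the other place.
- lever_round (a joint): Angle of the marked handle about its vertical pivot, rad. 0: along the pipe, pointing to the box's +y (open); 1.571, at the stop: across the pipe, pointing to the box's -x, towards the robot (shut). It grows anticlockwise seen from above, starts between 0.05 and 0.4, and stays where it is left; friction 0.12 N m, about 2.5 N at the disc.
- round_end (a point): Centre of the top of the disc at the end of the marked handle: steel disc 28 mm across, 10 mm thick, 50 mm from the pivot, with a small raised button in its middle; the neck to the pivot is 12 mm wide. The disc's underside is 47 mm and its top 57 mm above the bench.
- lever_plain (a joint): Angle of the other handle, which must be left as it is; same meaning, starts between 0 and 0.15.
- plain_end (a point): Point on top of the plain handle 50 mm from its pivot: a straight steel bar 12 mm wide, 10 mm thick, 64 mm long from the pivot, 57 mm above the bench at its top.
- valve_plain: The valve with the plain handle; fixed. Origin on its pivot axis, 9 mm above the bench.
- beaker: White plastic cup, 64 mm across, 85 mm high, beside the box's +y end; leave it alone. Origin at the centre of its underside.
- bottle: Small bottle, 56 mm across, 130 mm high, beside the box's -y end; leave it alone. Origin at the centre of its underside.
- screwdriver: Screwdriver, about 200 mm long, lying on the bench in front of the box (its -x side), roughly along y; leave it alone.

How it is judged:
By the outcome, as a careful person would: the job done as asked, in the order asked, and still so for the second after the job is handed in, with the robot touching nothing.
It also fails if it takes over 48 s, if anything falls off the work surface, if the arm or the gripper's body presses on something with over 40 N, if the wrist force passes 120 N, or if a joint passes its speed limit or range.

ROBOT

A 7-joint arm with a two-finger parallel gripper is mounted at the origin on the work surface. World frame = base frame: x ahead of the robot, y to its left, z up, the work surface at z = 0. Lengths are in mm, angles in degrees, forces in N, time in s.
With the tool pointing down it reaches from about 350 to 900 mm from the base axis. Payload 19.9 kg.
Tool frame: the origin (TCP) lies midway between the tips of the shut fingers; the grasp point (between the pads) lies 19 mm behind it; z points along the fingers, y is the line along which they close (so a half turn about z gives the same grasp; the last joint's range is limited). The gripper opens to 85 mm and grips with 20 to 120 N. Pads are 22 mm wide; open, the fingers measure 114 mm over their backs; the gripper's body (76 mm by 85 mm) begins 54 mm behind the grasp point. The pads swing forward as they close: fully open they stand 13 mm farther back than shut.
Start: joints at [69.07, 23.915, -0.59, 92.452, 0.269, 63.638, -3.037], TCP at [198.852, -592.503, 231.26] pointing down, gripper open.
Joint ranges: [-161.28, 161.28], [-22.2, 115.67], [-73.04, 71.86], [3.21, 147.25], [-68.34, 248.33], [10.77, 114.83], [-161.83, 161.83]. Speed limits (degrees/s): [108.29, 108.29, 136.94, 136.94, 172.46, 172.46, 172.46].

INTERFACE

Orientations are given as [roll, pitch, yaw] about the fixed x, y, z axes, in that order (R = Rz(yaw) Ry(pitch) Rx(roll)).
In Python, from workcell import * gives the robot as it stands. Calls block until the motion is done:
- move_ptp(position, orientation): joint-space move of the TCP to a pose.
- move_straight(position, orientation=None, feed=150): straight line of the TCP; orientation=None keeps the orientation; feed is the mean speed in mm/s.
- move_joints(angles): joint-space move.
- gripper_to(opening, strength=None): opening from 0.0 (shut) to 1.0 (fully open); strength is the grip in N (None keeps the last); returns when the fingers have stopped.
- dwell(seconds).
- ik(position, orientation): joint angles nearest the present ones, or None.
- read_state(): the state.
- capture(name): name is "side" or "top"; returns a dict with "image" (400x640x3 uint8, red, green, blue), "fx", "fy", "cx", "cy" (pixels), "rvec" (rotation vector, rad) and "tvec" (3), from world to camera coordinates, as OpenCV has them. Camera axes: x right, y down, z forward; pixel columns grow to the right and rows downward; lengths in mm; the calibration is good to about 2 mm. A picture is of the moment at which its call begins. There is no depth.
A pose or a line that the arm cannot do raises PlanningError and nothing moves.
- close_job(): hands the job in; it is judged then, once.
Trained networks look in the newest picture that a camera, given by its name, has taken for a name from the list of things; names that differ only in an ending like _2 or _b are one class to them, and where a whole thing is asked for, a point or a joint stands for the part that bears it (a point fixed in the world has none). Each returns a list of dicts, best first, with "p" (0 to 1); they miss things now and then, are a little off and sometimes report something else, mostly with a low value. They report only what shows in the picture. A call takes as long as a camera call.
- look_for(camera, name): "centre" ([x, y, z] in mm, in the coordinates of the camera as it stood for that picture, good to about 4 mm: the middle of the surface that is visible of it).
- cut_out(camera, name): "mask" (400x640 bool, what is visible of it).
- landmark_of(camera, name): "centre" ([x, y, z] in mm, in the coordinates of the camera as it stood for that picture, good to about 4 mm: a listed point, or the origin of a listed thing).
The state is a dict: "time": time; "joint_pos": joint angles; "qvel": joint speeds; "joint_efforts": joint torques, N m; "eef_pos": TCP position; "tool_rot": TCP orientation; "wrist_force": force on the tool from outside, world axes, zero at the start; "wrist_torque": the same for the moment, N m; "grip_width": opening from 0.0 (shut) to 1.0 (fully open); "gripper_force": force on a finger pad.
Only numpy, scipy, OpenCV 4.12 (cv2) and the standard library are available. Lean on these libraries where they do the work, as an engineer would, in place of code of your own. Each camera call takes 0.05 s, during which the arm holds its last target. There are 200 camera calls.

## Working session

There is one attempt and no reset: what is moved stays moved. The work goes in short steps, each a Python script; the robot and the scene stay as the last script left them, time stands still between calls to the robot, and variables do not carry over. Pictures are saved under pics/ and viewed, at most 10 in all, crops included, and the job is handed in when it is done.

```bash
mkdir -p pics; ls; cat > h.py <<'E'
from workcell import *
import numpy as np, cv2
def world(c,p):
    R=cv2.Rodrigues(np.array(c["rvec"],float))[0]
    return R.T@(np.array(p,float)-np.array(c["tvec"],float).ravel())
def pix(c,P):
    K=np.array([[c["fx"],0,c["cx"]],[0,c["fy"],c["cy"]],[0,0,1.]])
    return cv2.projectPoints(np.array(P,float).reshape(-1,3),np.array(c["rvec"],float),np.array(c["tvec"],float),K,None)[0].reshape(-1,2)
def ray(c,uv,z):
    R=cv2.Rodrigues(np.array(c["rvec"],float))[0]; t=np.array(c["tvec"],float).ravel()
    o=-R.T@t; d=R.T@np.array([(uv[0]-c["cx"])/c["fx"],(uv[1]-c["cy"])/c["fy"],1])
    return o+d*(z-o[2])/d[2]
def save(c,n): cv2.imwrite("pics/"+n+".png",c["image"][:,:,::-1])
E
python3 - <<'E'
from h import *
for cam in("top","side"):
    c=capture(cam); save(c,cam+"0")
    print(cam,world(c,[0,0,0]).round())
    for n in["box","cover","cover_rib","valve_bay","filter_bay","beaker","bottle","screwdriver","valve_round","round_end"]:
        r=landmark_of(cam,n)
        print(n,[(world(c,d["centre"]).round(1).tolist(),round(d["p"],2)) for d in r[:2]])
print(read_state()["time"],read_state()["tool_rot"])
E
```

```text
pics
top [ 388.   14. 1211.]
box [([576.2, -16.5, 3.6], 0.73)]
cover [([583.0, 81.6, 68.6], 0.84)]
cover_rib [([584.0, 77.3, 100.2], 0.63), ([605.0, 281.7, -1.4], 0.52)]
valve_bay []
filter_bay [([581.0, -108.4, 9.8], 0.76), ([602.8, 282.9, -0.3], 0.59)]
beaker [([601.9, 283.7, -1.5], 0.84)]
bottle [([608.5, -282.8, 0.2], 0.9), ([585.6, 79.5, 99.3], 0.73)]
screwdriver [([372.3, -69.4, -1.7], 0.94)]
valve_round [([584.3, 79.2, 99.4], 0.71)]
round_end []
side [ 34. 654. 959.]
box []
cover [([582.4, 77.5, 69.2], 0.79), ([603.2, -287.6, 3.7], 0.19)]
cover_rib [([580.9, 79.1, 95.1], 0.61)]
valve_bay []
filter_bay [([577.8, -107.5, 4.1], 0.76)]
beaker [([602.9, 281.9, -4.6], 0.69)]
bottle [([603.6, -289.7, 2.3], 0.89), ([373.2, -70.4, 1.9], 0.45)]
screwdriver [([370.6, -71.2, 1.9], 0.83)]
valve_round []
round_end []
1.1 [-1.79994387e+02  1.70414999e-03  1.85512424e+01]
```

```bash
python3 -c "
import cv2,numpy as np
a=[cv2.imread('pics/%s0.png'%n) for n in('top','side')]
cv2.imwrite('pics/both0.png',cv2.resize(np.vstack(a),(480,600)))"
```

```text
(no output)
```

View pics/top0.png

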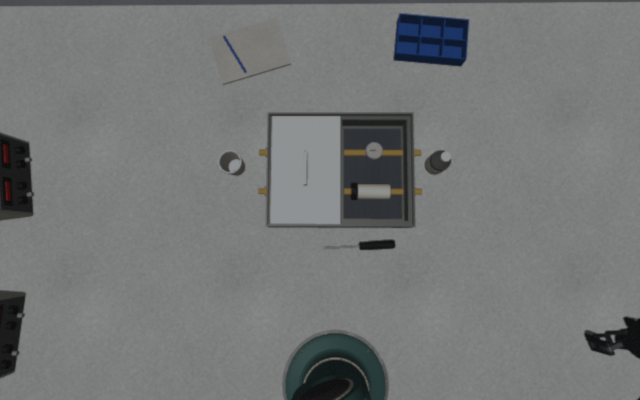

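View pics/side0.png

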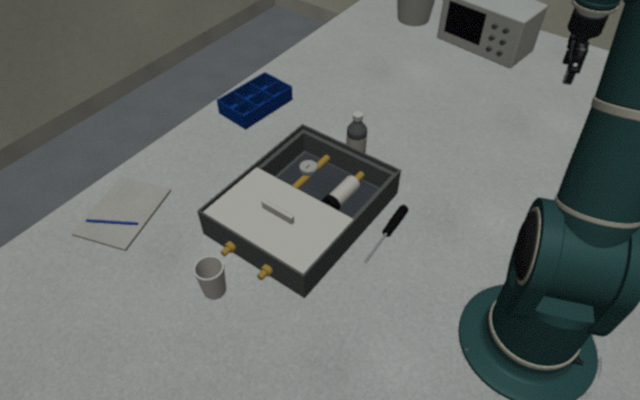

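The top picture shows the cover over the left (+y) bay, with its rib at about (306,167). The box corners are at about (268,113) and (413,227), so it is nearly square to the world axes. The cup is at (231,162), the bottle at (438,161) and the screwdriver at (360,245). The side view agrees with this. Next I get the yaw and centre, then go above the rib.

```bash
python3 - <<'E'
from h import *
import json
c=capture("top")
def rect(m,z):
    m=m.astype(np.uint8); m=cv2.morphologyEx(m,cv2.MORPH_OPEN,np.ones((3,3)))
    k=max(cv2.findContours(m,0,2)[0],key=cv2.contourArea).reshape(-1,2)
    return cv2.minAreaRect(np.array([ray(c,p,z)[:2] for p in k],np.float32))
for n,z in(("cover",76),("box",84),("cover_rib",76)):
    for d in cut_out("top",n)[:2]: print(n,d["p"],d["mask"].sum(),rect(d["mask"],z))
gripper_to(0.0)
psi=0
q=ik([582,118,180],[180,0,0]);print(q)
move_ptp([582,118,180],[180,0,0])
s=read_state();print(s["time"],s["eef_pos"],s["wrist_force"])
c=capture("side");save(c,"side1")
E
```

```text
cover 0.79 7594 ((581.7883911132812, 81.07890319824219), (191.2647247314453, 298.2423400878906), 89.66259765625)
box 0.61 4590 ((581.8554077148438, -13.578018188476562), (435.9709167480469, 317.0064697265625), 89.28559112548828)
[  17.66678786   29.7610696   -42.80405232   98.8040709    22.80630712
   60.47749123 -122.83823767]
4.9167 [582.19555109 117.23029641 179.95497507] [ 0.25535845 -0.50496471 -0.32892128]
```

View pics/side1.png

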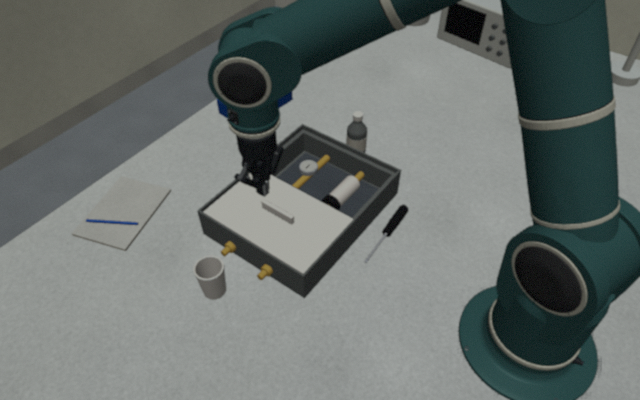

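The fingers hang above the cover, clear of the +y side of the rib at (278,211). Box yaw is about -0.5°. Now descend and push towards -y, checking the force.

```bash
python3 - <<'E'
from h import *
o=[180,0,-0.5]
def P(y,z=83): return [582+(y-80)*0.009,y,z]
move_straight(P(118),o,feed=120)
f=lambda:(read_state()["time"],np.round(read_state()["eef_pos"],1).tolist(),np.round(read_state()["wrist_force"],1).tolist())
print(f())
y=118
for t in (108,100,96,60,20,-20,-60,-70):
    move_straight(P(t),feed=80);y=t
    s=f();print(s)
    if np.linalg.norm(s[2])>40: break
while y>-92 and np.linalg.norm(s[2])<25:
    y-=2; move_straight(P(y),feed=30); s=f(); print(s)
c=capture("side");save(c,"side2")
r=landmark_of("side","cover_rib");print([(world(c,d["centre"]).round(1),d["p"]) for d in r])
E
```

```text
(5.925, [582.7, 118.2, 83.7], [0.3, 0.4, 0.3])
(6.2, [582.5, 107.0, 83.4], [0.3, -0.2, -0.0])
(6.45, [582.3, 99.2, 83.0], [0.7, 0.1, -0.4])
(6.7, [582.2, 95.9, 83.0], [-0.1, -1.4, 0.1])
(7.3, [581.8, 59.5, 83.0], [-0.6, -0.2, -0.5])
(7.95, [581.3, 19.6, 82.9], [-1.3, -0.2, -0.0])
(8.6, [581.0, -20.3, 82.9], [0.1, -0.6, 0.8])
(9.25, [580.6, -60.3, 82.9], [0.7, 0.1, -0.1])
(9.525, [580.6, -70.4, 82.9], [-0.1, 0.7, -0.3])
(9.775, [580.6, -72.0, 83.0], [-0.4, -0.3, 0.1])
(10.025, [580.6, -74.0, 83.0], [-0.3, 0.1, 0.7])
(10.275, [580.6, -76.2, 83.0], [0.3, 0.3, 1.4])
(10.525, [580.6, -78.2, 83.0], [0.1, 0.7, 0.9])
(10.775, [580.6, -80.2, 83.0], [0.6, 0.5, -1.0])
(11.025, [580.6, -82.2, 83.0], [0.6, -0.1, -0.7])
(11.275, [580.5, -84.2, 83.0], [0.0, 0.4, -0.1])
(11.525, [580.5, -86.2, 83.0], [0.1, 1.2, 1.0])
(11.775, [580.5, -88.2, 83.0], [0.5, 0.4, -0.4])
(12.025, [580.5, -90.2, 83.0], [0.0, 1.0, 0.2])
(12.275, [580.5, -92.3, 83.0], [0.4, 0.2, -0.2])
[(array([ 585.3, -110.8,   95.5]), 0.74)]
```

View pics/side2.png

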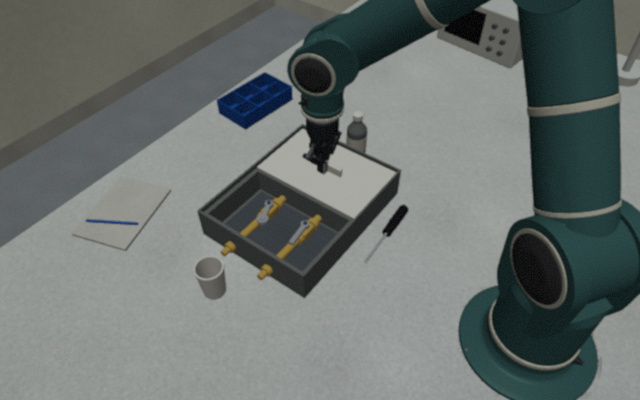

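The cover has slid most of the way and both handles show. The disc handle is the far one, at about (264,213); the plain one is at (300,232). I keep pushing until it meets the end lip.

```bash
python3 - <<'E'
from h import *
def P(y,z=83): return [582+(y-80)*0.009,y,z]
f=lambda:(read_state()["time"],np.round(read_state()["eef_pos"],1).tolist(),np.round(read_state()["wrist_force"],1).tolist())
y=-92;s=f()
while y>-114 and np.linalg.norm(s[2])<15:
    y-=1.5; move_straight(P(y),feed=30); s=f()
print(y,s)
y=s[1][1]
move_straight(P(y+12),feed=80); move_straight(P(y+12,190),feed=200)
move_ptp([520,-200,260],[180,0,-0.5])
for cam in("top","side"):
    c=capture(cam);save(c,cam+"3")
    for n in["cover","cover_rib","valve_bay","valve_round","valve_plain","round_end","plain_end","box"]:
        print(cam,n,[(world(c,d["centre"]).round(1).tolist(),round(d["p"],2)) for d in landmark_of(cam,n)[:2]])
a,b=[cv2.imread("pics/%s3.png"%n) for n in("top","side")]
A=cv2.resize(a[100:240,255:430],None,fx=3,fy=3,interpolation=2); B=cv2.resize(b[115:310,180:410],(270,230),interpolation=2)
B=cv2.copyMakeBorder(B,0,A.shape[0]-230,0,0,0)
cv2.imwrite("pics/crop3.png",np.hstack([A,B]))
print(f())
E
```

```text
-98.0 (13.375, [580.5, -95.1, 83.1], [0.0, 16.5, 1.2])
top cover [([581.0, -110.9, 68.0], 0.92)]
top cover_rib [([581.7, -111.0, 103.5], 0.8)]
top valve_bay [([583.2, 81.5, 11.3], 0.97)]
top valve_round [([637.1, 46.8, 3.8], 0.87), ([582.0, -111.6, 67.9], 0.28)]
top valve_plain [([523.9, 51.0, 11.4], 0.78)]
top round_end [([618.8, 97.0, 57.7], 0.62)]
top plain_end [([517.9, 97.9, 58.0], 0.62)]
top box [([578.2, -15.3, 5.5], 0.79), ([582.4, 78.5, 11.1], 0.69)]
side cover [([581.2, -114.9, 69.5], 0.73)]
side cover_rib [([583.9, -113.1, 99.1], 0.61), ([584.8, -16.7, -1.9], 0.51)]
side valve_bay [([585.1, 81.3, 6.3], 0.82)]
side valve_round [([634.9, 46.2, 11.4], 0.86)]
side valve_plain [([522.5, 46.6, 11.8], 0.92)]
side round_end [([619.2, 93.5, 56.9], 0.69)]
side plain_end [([518.7, 96.2, 58.2], 0.71)]
side box [([584.5, -18.0, 1.5], 0.65)]
(15.9417, [520.0, -200.0, 260.0], [0.0, 0.0, -0.7])
```

View pics/crop3.png

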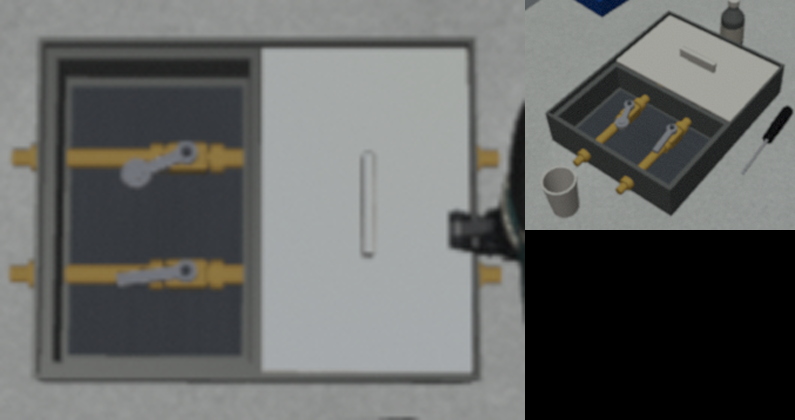

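The cover lies against the -y end, with 16 N felt at the stop. In the enlarged top crop the disc handle is the far valve (pivot (186,152), disc (136,173)), with the lever at about 0.37 rad. Now I plan the sweep and check it with ik.

```bash
cat >> h.py <<'E'
piv=np.array([636.8,47.8]); psi=np.radians(-0.5)
def F(th,d,r=48,z=49.5,flip=0):
    a=th+psi; u=np.array([-np.sin(a),np.cos(a)]); t=np.array([-np.cos(a),-np.sin(a)])
    p=piv+r*u-d*t
    return [p[0],p[1],z],[180,0,np.degrees(a)-90+flip]
E
python3 - <<'E'
from h import *
for fl in(0,180):
    print(fl,[None if (q:=ik(*F(th,27,flip=fl))) is None else np.round(q).tolist() for th in(.3,.6,.9,1.2,1.57,1.65)])
fl=0 if all(ik(*F(th,27)) is not None for th in(.3,.9,1.57)) else 180
print(fl)
p,o=F(.36,42,flip=fl)
move_ptp([p[0],p[1],190],o)
print(read_state()["joint_pos"],read_state()["eef_pos"],read_state()["time"])
c=capture("top")
print([(world(c,d["centre"]).round(1).tolist(),round(d["p"],2)) for d in landmark_of("top","round_end")[:2]])
cv2.imwrite("pics/crop4.png",np.hstack([cv2.resize(c["image"][100:240,255:430,::-1],(400,320)),cv2.resize(capture("side")["image"][115:310,180:410,::-1],(400,320))]))
E
```

```text
0 [[-26.0, 40.0, 20.0, 95.0, -18.0, 48.0, -161.0], [-19.0, 38.0, 10.0, 97.0, -8.0, 45.0, -152.0], [-4.0, 37.0, -11.0, 99.0, 9.0, 45.0, -148.0], [15.0, 40.0, -36.0, 101.0, 30.0, 49.0, -146.0], [19.0, 40.0, -39.0, 103.0, 32.0, 49.0, -126.0], [19.0, 40.0, -39.0, 104.0, 33.0, 49.0, -122.0]]
180 [[24.0, 52.0, -54.0, 93.0, 47.0, 60.0, -28.0], [26.0, 53.0, -58.0, 96.0, 50.0, 61.0, -14.0], [29.0, 54.0, -62.0, 98.0, 53.0, 62.0, 1.0], [32.0, 54.0, -64.0, 100.0, 55.0, 63.0, 17.0], [35.0, 56.0, -67.0, 103.0, 58.0, 64.0, 37.0], [34.0, 52.0, -62.0, 103.0, 53.0, 60.0, 44.0]]
0
[ -32.71829905   33.42302929   30.53631703   88.78982159  -18.33190184
   62.84049403 -157.82663142] [659.68287137 106.3523091  189.96107783] 18.0833
[([617.0, 92.1, 57.4], 0.44)]
```

View pics/crop4.png

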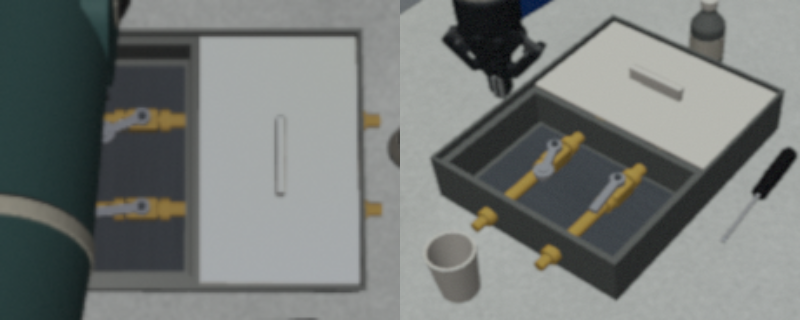

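The view confirms the fingers hang over the far side of the box, clear of it. I'll descend beyond the disc and sweep. The tool yaw is limited so the last joint stays off its range end.

```bash
python3 - <<'E'
from h import *
def G(*a,**k):
    p,o=F(*a,**k); o[2]=max(o[2],-62); return p,o
f=lambda:(read_state()["time"],np.round(read_state()["eef_pos"],1).tolist(),np.round(read_state()["wrist_force"],1).tolist(),np.round(read_state()["joint_pos"][6]))
p,o=G(.36,42); move_straight([p[0],p[1],180],o); move_straight(p,o,feed=100); print(f())
move_straight(*G(.36,27.5),feed=60); print(f())
for th in np.arange(.5,1.46,.12):
    move_straight(*G(th,27.5),feed=60); s=f(); print(round(th,2),s)
    if np.linalg.norm(s[2])>20: break
else:
    while th<1.75 and np.linalg.norm(s[2])<12:
        th+=.03; move_straight(*G(th,27.5),feed=30); s=f(); print(round(th,2),s)
c=capture("side")
print([(world(c,d["centre"]).round(1).tolist(),round(d["p"],2)) for d in landmark_of("side","round_end")[:2]])
cv2.imwrite("pics/crop5.png",cv2.resize(c["image"][115:310,180:410,::-1],(690,585)))
E
```

```text
(19.975, [660.1, 107.4, 50.2], [-0.3, 0.0, -0.0], np.float64(-147.0))
(20.3667, [646.1, 102.4, 49.8], [0.7, -1.7, 0.1], np.float64(-147.0))
0.5 (20.6417, [638.3, 103.3, 49.6], [-0.2, -0.3, 0.2], np.float64(-147.0))
0.62 (20.9083, [631.8, 102.9, 49.6], [-0.4, -0.1, 0.2], np.float64(-141.0))
0.74 (21.175, [625.3, 101.8, 49.5], [0.8, -0.0, -0.2], np.float64(-136.0))
0.86 (21.4417, [619.0, 100.1, 49.5], [0.4, -1.6, -0.3], np.float64(-130.0))
0.98 (21.7083, [612.8, 97.5, 49.5], [0.7, 0.0, 0.4], np.float64(-124.0))
1.1 (21.975, [607.0, 94.3, 49.5], [0.5, 0.1, 0.4], np.float64(-118.0))
1.22 (22.2417, [601.7, 90.3, 49.5], [0.1, 0.4, -0.9], np.float64(-112.0))
1.34 (22.5083, [596.8, 85.9, 49.5], [0.1, -0.2, 0.4], np.float64(-106.0))
1.37 (22.7583, [595.8, 84.9, 49.5], [1.6, 1.4, 0.4], np.float64(-105.0))
1.4 (23.0083, [594.6, 83.6, 49.5], [0.8, 1.7, -0.2], np.float64(-103.0))
1.43 (23.2583, [593.5, 82.2, 49.5], [0.5, 1.5, 0.1], np.float64(-101.0))
1.46 (23.5083, [592.4, 80.8, 49.5], [1.1, 2.3, 0.7], np.float64(-100.0))
1.49 (23.7583, [591.5, 79.4, 49.5], [0.1, 1.0, -0.4], np.float64(-98.0))
1.52 (24.0083, [590.5, 78.1, 49.5], [1.3, 1.5, 0.6], np.float64(-97.0))
1.55 (24.2583, [589.6, 76.7, 49.5], [0.6, 1.1, 0.4], np.float64(-95.0))
1.58 (24.5083, [588.8, 75.2, 49.5], [0.7, 0.4, 0.5], np.float64(-94.0))
1.61 (24.7583, [588.1, 74.2, 49.5], [1.8, 3.6, -0.0], np.float64(-92.0))
1.64 (25.0083, [587.5, 72.1, 50.1], [-3.0, 1.0, 11.5], np.float64(-91.0))
1.67 (25.2583, [586.8, 70.7, 50.1], [-1.6, 1.0, 10.5], np.float64(-89.0))
1.7 (25.5083, [586.3, 69.6, 50.2], [-0.4, 3.4, 10.2], np.float64(-87.0))
1.73 (25.7583, [585.9, 68.9, 50.3], [0.9, 6.7, 7.5], np.float64(-86.0))
1.76 (26.0083, [585.6, 68.5, 50.3], [2.9, 12.6, 6.4], np.float64(-84.0))
[([585.1, -17.4, 1.2], 0.58), ([586.4, 44.4, 56.9], 0.43)]
```

View pics/crop5.png

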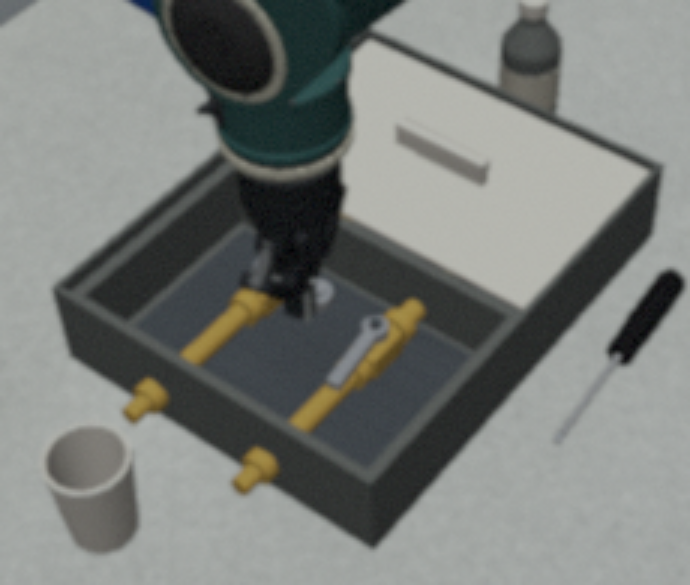

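The disc now points toward the robot at about (320,290), the plain handle is unchanged, and the stop was felt. I back off sideways, rise clear and check.

```bash
python3 - <<'E'
from h import *
p=np.array(read_state()["eef_pos"])
move_straight(p+[3,15,0],feed=60); move_straight(p+[3,15,140],feed=200)
move_ptp([480,-230,260],[180,0,-0.5])
for cam in("top","side"):
    c=capture(cam);save(c,cam+"6")
    for n in["cover","valve_round","round_end","plain_end","valve_plain"]:
        print(cam,n,[(world(c,d["centre"]).round(1).tolist(),round(d["p"],2)) for d in landmark_of(cam,n)[:2]])
a,b=[cv2.imread("pics/%s6.png"%n) for n in("top","side")]
cv2.imwrite("pics/crop6.png",np.hstack([cv2.resize(a[100:240,255:430],(400,320),interpolation=2),cv2.resize(b[115:310,180:410],(380,320),interpolation=2)]))
print(read_state()["time"])
E
```

```text
top cover [([582.2, -111.1, 67.9], 0.83), ([375.0, -69.6, -0.0], 0.19)]
top valve_round [([582.1, -113.5, 70.6], 0.35)]
top round_end [([587.3, 52.3, 61.4], 0.66)]
top plain_end [([520.7, 99.5, 55.6], 0.47)]
top valve_plain []
side cover [([577.6, -119.4, 64.6], 0.95)]
side valve_round [([635.6, 45.6, 5.0], 0.95)]
side round_end [([588.6, 50.5, 57.0], 0.62), ([601.4, -288.8, 1.6], 0.36)]
side plain_end [([518.9, 92.8, 54.4], 0.68)]
side valve_plain [([523.7, 45.7, 11.6], 0.7)]
29.2833
```

View pics/crop6.png

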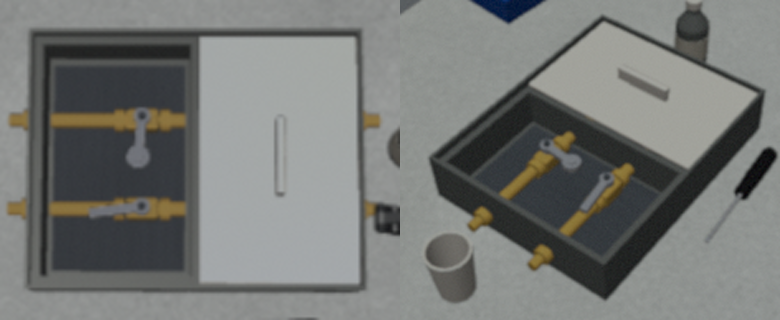

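The handle is slightly short of its stop: in the top crop the pivot is at (142,115) and the disc at (138,157), about 0.09 rad short. The cover is flat at the end and the plain handle is unchanged. One more straight push with the tip lower, feeling for the stop.

```bash
python3 - <<'E'
from h import *
o=[180,0,-0.5]
f=lambda:(round(read_state()["time"],2),np.round(read_state()["eef_pos"],1).tolist(),np.round(read_state()["wrist_force"],1).tolist())
move_ptp([588,92,130],o); move_straight([588,92,40],feed=120); print(f())
move_straight([588,80,40],feed=80); y=80; s=f(); print(s)
while y>58 and np.linalg.norm(s[2])<18 and s[0]<38:
    y-=1.5; move_straight([588,y,40],feed=40); s=f(); print(s)
p=np.array(s[1])
move_straight([588,p[1]+14,40],feed=80); move_straight([588,p[1]+14,170],feed=220)
move_ptp([480,-230,260],o)
for cam in("top","side"):
    c=capture(cam);save(c,cam+"7")
    for n in["valve_round","round_end","plain_end"]:
        print(cam,n,[(world(c,d["centre"]).round(1).tolist(),round(d["p"],2)) for d in landmark_of(cam,n)[:1]])
a,b=[cv2.imread("pics/%s7.png"%n) for n in("top","side")]
cv2.imwrite("pics/crop7.png",np.hstack([cv2.resize(a[100:240,255:430],(400,320),interpolation=2),cv2.resize(b[115:310,180:410],(380,320),interpolation=2)]))
print(f())
E
```

```text
(31.54, [588.5, 92.0, 40.7], [0.4, -0.3, -0.1])
(31.84, [588.3, 79.1, 40.5], [0.5, -0.2, -0.6])
(32.09, [588.1, 78.5, 40.1], [0.4, 0.1, 0.1])
(32.34, [587.9, 77.2, 39.9], [-0.9, 1.7, 0.7])
(32.59, [587.7, 76.2, 39.9], [-1.4, 5.0, 0.5])
(32.84, [587.7, 75.8, 40.0], [-2.9, 10.6, 0.5])
(33.09, [587.7, 75.5, 40.0], [-2.7, 16.4, 0.3])
(33.34, [587.6, 75.2, 40.0], [-2.9, 21.4, -0.0])
top valve_round []
top round_end [([587.4, 49.6, 58.3], 0.45)]
top plain_end [([638.5, 49.4, 5.1], 0.57)]
side valve_round [([635.9, 46.3, 8.1], 0.97)]
side round_end [([589.8, 45.9, 54.2], 0.56)]
side plain_end [([517.9, 94.5, 59.6], 0.57)]
(36.17, [480.1, -229.8, 259.9], [-0.1, 0.3, -0.7])
```

View pics/crop7.png

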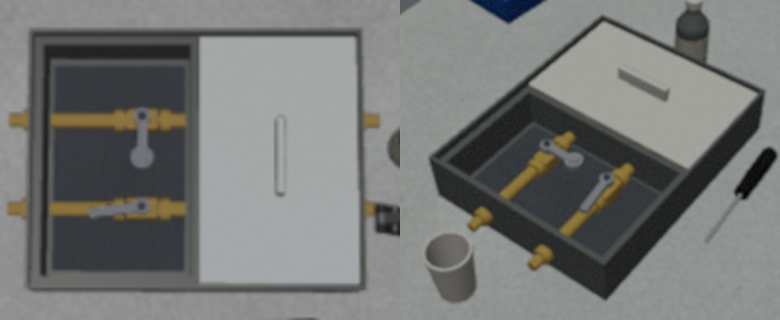

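The disc at (142,157) is now square under its pivot at (142,115), and the stop was felt at 21 N. The cover lies flat at the other end and the rest of the scene is unchanged.

```bash
python3 -c "
from workcell import *
print(close_job())"
```

```text
the job is handed in; nothing more can be done
None
```

The job is handed in at about 36 s of the allowed 48: the cover lies flat at the other end, the disc-ended handle is at its stop across the pipe (shut), and the plain handle and surrounding things look unmoved in the final pictures.

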